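# Base cup in the press plate, full tin over it

### The job

Get a tin ready for the press: take the red cup that lies with its open rim up and seat it, still rim up, fully home in the round pocket of the steel press plate. Then lift the gold-lidded tin clear of the mat to feel its weight and stand it back on the mat, then lift the green-lidded tin clear to compare: one is full, the other short-filled. Finish while holding the heavier tin upright and still in the gripper, centred above the cup with about 10 cm of air between them (do not put it down or let go), with the lighter tin standing on the mat and the other things left where they were.

Things in the scene. Friction and masses are not known exactly. Their poses are not given: they have to be found in the camera images.
- cup_mid (a point): centre (half-way up, on the axis) of the red sheet-metal base cup that lies rim up: open round cup of 60 mm outer diameter, 30 mm tall, walls 3 mm, floor 4 mm thick with a white disc inside, 50 g; z is its own axis, pointing to its open rim. It stands on the bench (height 0)
- cup_spare: a like red cup lying rim down (closed bottom up, no white disc to be seen); not to be used. Origin on its axis at the bench; 60 mm diameter, 30 mm tall
- nest (a point): centre of the floor of the round pocket in the fixed dark steel press plate (110 x 110 x 20 mm, lying on the bench): the pocket is 68 mm wide and 8 mm deep with a 3 mm chamfer, its floor 12 mm above the bench; z up. A seated cup stands 22 mm out of the plate
- tin_gold_mid (a point): centre (half-way up) of the tin with the gold lid: an upright closed cylindrical aluminium tin, 50 mm diameter, 66 mm tall, with a gold lid and a gold band under it; z is its own upward axis. It stands on the rubber mat. It weighs about 0.29 kg if full or about 0.15 kg if short-filled (each within 0.02 kg); which of the two tins is full changes every time and cannot be seen; its paste filling may shift by a millimetre or two inside
- tin_green_mid (a point): centre (half-way up) of the tin with the green lid: an upright closed cylindrical aluminium tin, 50 mm diameter, 66 mm tall, with a green lid and a green band under it; z is its own upward axis. It stands on the rubber mat. It weighs about 0.29 kg if full or about 0.15 kg if short-filled (each within 0.02 kg); which of the two tins is full changes every time and cannot be seen; its paste filling may shift by a millimetre or two inside
- tin_gold: the gold-lidded tin; origin at the centre of its underside
- tin_green: the green-lidded tin; origin at the centre of its underside
- mat: fixed black rubber mat, 140 mm (its x) by 260 mm (its y) and 4 mm thick, lying on the bench; origin at the centre of its underside. Both tins stand on it, at least 105 mm apart (centres)
- cup: the rim-up red cup; origin at the centre of its underside
- jar: bystander: green glass jar with a steel lid, 60 mm diameter, 85 mm tall; origin at the centre of its underside
- tape: bystander: yellow ring (empty tape core), 90 mm diameter, 40 mm tall, lying flat; origin at the centre of its underside
- driver: bystander: screwdriver lying on the bench beyond the mat
There are look-alikes about, which are no part of the job. Of the things that look like the part that bears nest, the largest one is meant. What is shaped like the cup but purple is not meant.

How it is judged (in metres and radians):
On the way, in this order (a step that is already met when the one before it is completed fails the run):
1. the rim-up cup sits in the pocket, rim up, let go (horizontal distance between cup_mid and nest below 0.007 m and z of cup_mid in the frame of nest below 0.018 m and angle between cup_mid's own z axis and vertical below 0.08 rad and contact force between cup and the fingers below 0.1 N), for 0.3 s.
2. the gold-lidded tin is lifted clear of the mat in the gripper (height (world z) of tin_gold_mid above 0.052 m and contact force between tin_gold and the fingers above 1 N and contact force between tin_gold and mat below 0.05 N), for 0.3 s.
3. the gold-lidded tin stands on the mat again, let go (contact force between tin_gold and mat above 0.8 N and angle between tin_gold_mid's own z axis and vertical below 0.1 rad and contact force between tin_gold and the fingers below 0.1 N and linear speed of tin_gold below 0.02 m/s), for 0.2 s.
4. the green-lidded tin is lifted clear of the mat in the gripper (height (world z) of tin_green_mid above 0.052 m and contact force between tin_green and the fingers above 1 N and contact force between tin_green and mat below 0.05 N), for 0.3 s.
At the end, for the whole second after the job is handed in: Heavier tin held by the fingers, still, upright within 0.2 rad, within 25 mm sideways of the pocket centre, its centre 0.10 to 0.27 m up; lighter tin (under 2.1 N on the mat) upright on the mat, let go; cup rim up in the pocket, 7 mm of centre, 3 mm of floor, 0.08 rad (all of step 1 and ((horizontal distance between tin_gold_mid and nest below 0.025 m and height (world z) of tin_gold_mid between 0.1 and 0.27 m and angle between tin_gold_mid's own z axis and vertical below 0.2 rad and contact force between tin_gold and the fingers above 1 N and linear speed of tin_gold below 0.03 m/s and contact force between tin_green and mat between 0.8 and 2.1 N and angle between tin_green_mid's own z axis and vertical below 0.1 rad and contact force between tin_green and the fingers below 0.1 N and linear speed of tin_green below 0.02 m/s) or (horizontal distance between tin_green_mid and nest below 0.025 m and height (world z) of tin_green_mid between 0.1 and 0.27 m and angle between tin_green_mid's own z axis and vertical below 0.2 rad and contact force between tin_green and the fingers above 1 N and linear speed of tin_green below 0.03 m/s and contact force between tin_gold and mat between 0.8 and 2.1 N and angle between tin_gold_mid's own z axis and vertical below 0.1 rad and contact force between tin_gold and the fingers below 0.1 N and linear speed of tin_gold below 0.02 m/s))); the arm keeps its last pose, push and grip.
It fails at once if a bystander was moved by more than 30 mm (distance of any of cup_spare, jar, tape, driver from where it was at the start of the episode above 0.03 m).
It fails at once if a tin was tipped over (angle between any of tin_gold_mid, tin_green_mid's own z axis and vertical above 0.7 rad).
It also fails if it takes over 69 s, if anything falls off the work surface, if the arm or the gripper's body presses on something with over 40 N, if the wrist force passes 120 N, or if a joint passes its speed limit or range.

### The arm

A 6-joint arm with a two-finger parallel gripper is mounted at the origin on the work surface. World frame = base frame: x ahead of the robot, y to its left, z up, the work surface at z = 0. Lengths are in mm, angles in rad, forces in N, time in s.
With the tool pointing down it reaches from about 275 to 750 mm from the base axis. Payload 10.2 kg.
Tool frame: the origin (TCP) lies midway between the tips of the shut fingers; the grasp point (between the pads) lies 19 mm behind it; z points along the fingers, y is the direction in which the jaws open and shut (so a half turn about z gives the same grasp; the last joint's range is limited). The gripper opens to 85 mm and grips with 20 to 120 N. Pads are 22 mm wide; open, the fingers measure 114 mm over their backs; the gripper's body (76 mm by 85 mm) begins 54 mm behind the grasp point. The pads swing forward as they close: fully open they stand 13 mm farther back than shut.
Start: joints at [1.097, 0.313, 1.498, -0, 1.331, -0.223], TCP at [130.307, 508.578, 194.994] pointing down, gripper open.
Joint ranges: [-2.94, 2.94], [-0.97, 2.17], [0.19, 2.56], [-1.23, 4.37], [0.02, 3.11], [-2.88, 2.88]. Speed limits (rad/s): [2.39, 2.39, 3.01, 3.14, 3.14, 3.14].

### API

Orientations are given as a unit quaternion [w, x, y, z].
In Python, from rig import sense, optics, ctrl gives the robot as it stands.
- The arm moves only by the tool play_rows, never from a script. Its argument "plan" is a list of rows, each a list of 7 numbers: the shift along the world's x, y, z in mm, then the turn, a rotation vector about the world's x, y, z in rad, then the opening, from -1 (shut) to 1 (fully open), so that 0 is half open. A call has 1 to 5 rows; each row shifts and turns the pose as measured when the row begins; what a row does not reach is not made up. A row lasts 1/12 s, in which the tool goes at most 41.7 mm and 7.16 degrees, less where a joint would pass 70% of its speed; a pose out of reach is approached as far as the arm can. A call is refused whole if a number of a shift passes 41.7 or a number of a turn 0.125, either way. A call with a gripper value outside its range is refused whole. The fingers move at their own pace and stop on an object; "grip_force" is the grip in N (left out, the last holds). Time passes only in rows, so rows that do not move let the fingers close. It gives the time, the measured TCP pose, the force and the opening at its end, in the units of the state.
- sense(): the state, without advancing time (a new reading comes with each control period).
- optics.capture(name): name is "scene" or "side" or "wrist"; returns a dict with "img" (400x640x3 uint8, blue, green, red), "fx", "fy", "cx", "cy" (pixels), "dist" ([k1, k2, p1, p2, k3] as OpenCV has them; the pictures are not rectified), "world_to_cam" (4x4, takes a point from world to camera coordinates). Camera axes: x right, y up, looking along -z (the intrinsics and any distortion apply to the point x, -y, -z); pixel columns grow to the right and rows downward; lengths in mm; the calibration is good to about 2 mm. A picture is of the moment at which its call begins. There is no depth.
- ctrl.finish_job(): hands the job in, once; it reports no verdict.
The state is a dict: "time_s": time; "joints": joint angles; "dq": joint speeds; "tau": joint torques, N m; "eef_pos": TCP position; "ee_rot": TCP orientation; "force": force on the tool from outside, world axes, zero at the start; "wrist_torque": the same for the moment, N m; "grip_width": opening from 0.0 (shut) to 1.0 (fully open).
Only numpy, scipy, OpenCV 4.12 (cv2) and the standard library are available. Lean on these libraries where they do the work, as an engineer would, in place of code of your own. Each camera call takes 0.05 s, during which the arm holds its last target. There are 200 camera calls.

## Working session

There is one attempt and no reset: what is moved stays moved. The work goes in short steps, Python scripts to look and compute and a tool call to move; the robot and the scene stay as the last step left them, time stands still between calls to the robot, and variables do not carry over. Pictures are saved under pics/ and viewed, about 8 in all and at most 12, crops included, and the job is handed in when it is done.

Besides the shell and the picture viewer there is one more tool, called after "Emit:" as name(argument=value, ...), one argument or row to a line, values as JSON. play_rows: Moves the arm, as the interface text tells. Its arguments: {"type":"object","properties":{"plan":{"type":"array"},"grip_force":{"type":"number"}},"required":["plan"]}

```bash
mkdir -p pics
cat > h.py <<'E'
import numpy as np, cv2, pickle
from rig import sense, optics, ctrl
def cap(n):
    c=optics.capture(n); c['K']=np.array([[c['fx'],0,c['cx']],[0,c['fy'],c['cy']],[0,0,1.]]); c['W']=np.array(c['world_to_cam']); c['D']=np.array(c['dist'],float); return c
def ray(c,uv,z):
    p=cv2.undistortPoints(np.array(uv,float).reshape(-1,1,2),c['K'],c['D']).reshape(-1,2)
    R=c['W'][:3,:3];t=c['W'][:3,3];o=-R.T@t
    d=np.c_[p[:,0],-p[:,1],-np.ones(len(p))]@R
    return o+d*((z-o[2])/d[:,2])[:,None]
def proj(c,P):
    q=np.atleast_2d(P)@c['W'][:3,:3].T+c['W'][:3,3]; q=q*[1,-1,-1]
    return cv2.projectPoints(q,np.zeros(3),np.zeros(3),c['K'],c['D'])[0].reshape(-1,2)
E
python3 - <<'E'
from h import *
C={n:cap(n) for n in('scene','side','wrist')}
pickle.dump(C,open('c0.pkl','wb'))
for n in('scene','side'):
    cv2.imwrite(f'pics/{n}0.png',C[n]['img'])
    R=C[n]['W'][:3,:3];print(n,-R.T@C[n]['W'][:3,3])
w=C['wrist']['img'];cv2.imwrite('pics/w0.png',w)
print(sense())
E
```

```text
scene [1285.23866326  704.22569556  896.10374757]
side [ 291.3750239  -982.1999742   903.63973531]
{'time_s': 0.15, 'joints': array([ 1.09660488e+00,  3.13302240e-01,  1.49822939e+00, -1.61029469e-05,
        1.33099760e+00, -2.23384564e-01]), 'dq': array([-1.23502684e-03, -4.44438184e-03, -2.85939271e-03, -3.32882693e-04,
        5.86140451e-05,  2.14629079e-04]), 'tau': array([ 2.60670509e-03, -4.12372112e+01, -2.59799927e+01, -1.33425247e-04,
        3.22965207e-03, -2.96915857e-05]), 'eef_pos': array([130.20470732, 508.37463   , 194.58888839]), 'ee_rot': array([-1.52692243e-04,  1.25073103e-01,  9.92147418e-01, -4.42763616e-04]), 'force': array([-0.78584101,  0.22788623, -0.04694875]), 'wrist_torque': array([ 0.00161775,  0.0220216 , -0.01647622]), 'grip_width': 1.0004724970595809}
```

View pics/scene0.png

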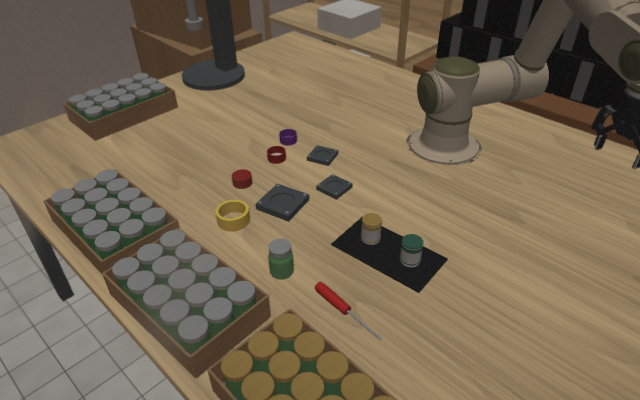

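View pics/side0.png

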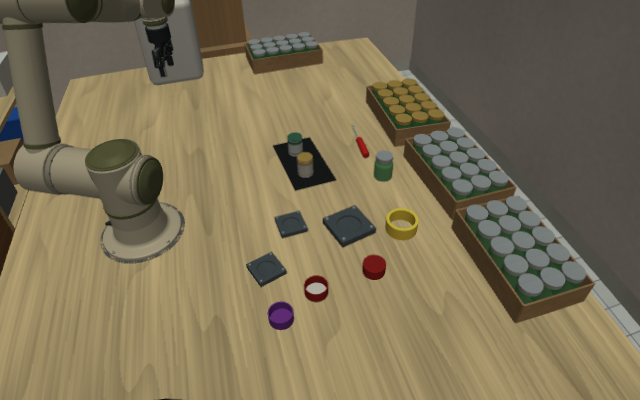

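The scene picture shows the big plate at (282,201) with two smaller look-alikes at (323,155) and (335,186). The red cups are at (277,154) and (242,179), the purple one is at (288,136), and the tins are at (371,228) gold and (411,250) green. In the side picture, the cup at (316,288) shows the white disc, so it is the rim-up one. The red one at (374,267) is closed (spare) and (281,316) is purple. The plate at (349,225) is the largest of the three (the others are at (291,223) and (266,268)). I'll confirm these in a crop and measure.

```bash
cat > m.py <<'E'
from h import *
def blob(mask,near):
    n,l,s,c=cv2.connectedComponentsWithStats(mask.astype(np.uint8))
    i=1+np.argmin([np.hypot(*(c[k]-near))+(1e3 if s[k,4]<30 else 0) for k in range(1,n)])
    m=(l==i).astype(np.uint8); k=cv2.findContours(m,0,cv2.CHAIN_APPROX_NONE)[0]
    return max(k,key=len).reshape(-1,2),s[i,4]
def masks(img):
    H=cv2.cvtColor(img,cv2.COLOR_BGR2HSV).astype(int);h,s,v=H[...,0],H[...,1],H[...,2]
    return dict(red=((h<6)|(h>172))&(s>140)&(v>50), white=(s<60)&(v>140), dark=(v<85)&(s<110),
      gold=(h>12)&(h<28)&(s>110)&(v>60), green=(h>65)&(h<95)&(s>80)&(v>30))
E
python3 - <<'E'
from m import *
C=pickle.load(open('c0.pkl','rb'))
pts={'side':dict(red=[(316,288),(374,267)],white=[(316,288)],dark=[(349,225),(291,223),(266,268),(303,165)],gold=[(305,158)],green=[(295,138)]),
'scene':dict(red=[(277,154),(242,179)],dark=[(282,201),(323,155),(335,186),(390,255)],gold=[(371,220)],green=[(411,242)])}
Z=dict(red=15,white=4,dark=20,gold=65,green=65)
for n in pts:
    M=masks(C[n]['img'])
    for k in pts[n]:
        for p in pts[n][k]:
            c,a=blob(M[k],np.array(p)); w=ray(C[n],c,Z[k])[:,:2]
            r=cv2.minAreaRect(w.astype(np.float32))
            print(n,k,p,a,'bbox mid',np.round((w.max(0)+w.min(0))/2),'size',np.round(w.max(0)-w.min(0)),'rect',np.round(r[0]),np.round(r[1]),round(r[2]))
s=C['side']['img'][190:340,220:430]
cv2.imwrite('pics/crop.png',cv2.resize(s,None,fx=3.6,fy=3.6,interpolation=cv2.INTER_CUBIC))
E
```

```text
side red (316, 288) 303 bbox mid [ 432. -341.] size [60. 75.] rect [ 431. -342.] [76. 57.] 74
side red (374, 267) 464 bbox mid [ 593. -318.] size [64. 78.] rect [ 592. -319.] [79. 57.] 69
side white (316, 288) 166 bbox mid [ 433. -333.] size [47. 34.] rect [ 433. -333.] [31. 47.] 74
side dark (349, 225) 1267 bbox mid [ 574. -163.] size [134. 140.] rect [ 574. -162.] [117. 122.] 14
side dark (291, 223) 572 bbox mid [ 419. -111.] size [79. 88.] rect [ 419. -111.] [76. 86.] 5
side dark (266, 268) 771 bbox mid [ 323. -253.] size [94. 99.] rect [ 324. -251.] [78. 85.] 19
side dark (303, 165) 1536 bbox mid [518. 169.] size [155. 282.] rect [517. 172.] [135. 279.] 5
side gold (305, 158) 169 bbox mid [517. 117.] size [52. 71.] rect [516. 117.] [69. 48.] 76
side green (295, 138) 85 bbox mid [511. 247.] size [43. 46.] rect [511. 247.] [42. 42.] 73
scene red (277, 154) 223 bbox mid [ 428. -345.] size [81. 87.] rect [ 430. -347.] [95. 55.] 48
scene red (242, 179) 292 bbox mid [ 586. -321.] size [75. 87.] rect [ 589. -322.] [92. 55.] 55
scene dark (282, 201) 1177 bbox mid [ 583. -145.] size [142. 144.] rect [ 583. -146.] [127. 121.] 14
scene dark (323, 155) 407 bbox mid [ 337. -228.] size [106. 104.] rect [ 337. -228.] [93. 82.] 20
scene dark (335, 186) 514 bbox mid [431. -89.] size [91. 89.] rect [431. -89.] [88. 85.] 4
scene dark (390, 255) 3656 bbox mid [527. 192.] size [176. 266.] rect [523. 190.] [164. 256.] 5
scene gold (371, 220) 276 bbox mid [519. 122.] size [65. 61.] rect [519. 121.] [65. 51.] 44
scene green (411, 242) 218 bbox mid [507. 238.] size [48. 48.] rect [507. 239.] [49. 46.] 63
```

View pics/crop.png

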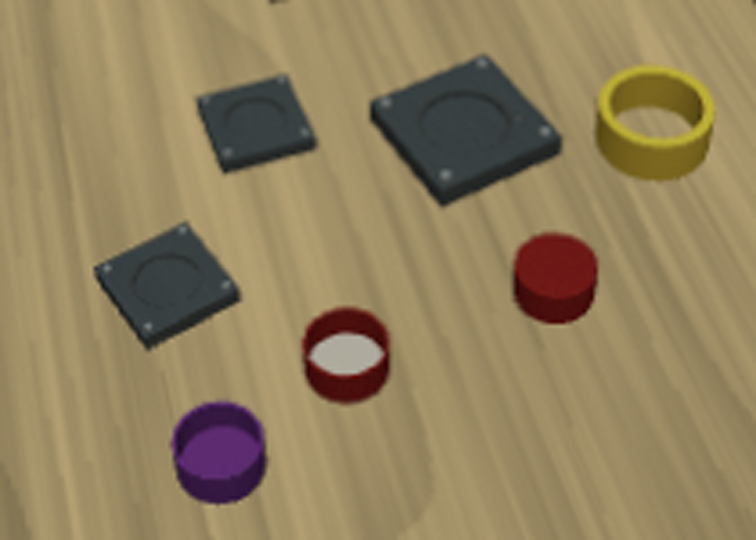

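The crop confirms the choice: rim-up cup with white disc at side (316,288), and the largest plate at side (349,225). Estimates: cup (431,-343), nest (577,-155), gold (517,118), green (510,243). I'll start moving, then check from near with the wrist camera.

Emit:
play_rows(
  plan=[
    [30,-25,0,0,0,0.05,1],
    [30,-25,0,0,0,0.05,1],
    [30,-25,0,0,0,0.05,1],
    [30,-25,0,0,0,0.05,1],
    [30,-25,0,0,0,0.05,1],
  ],
)

```text
time_s: 0.57
eef_pos: [279.0, 381.1, 193.2]
ee_rot: [-0.001, -0.01, 1.0, -0.001]
force: [0.6, 1.2, 0.3]
grip_width: 0.999
```

Emit:
play_rows(
  plan=[
    [25,-33,0,0,0,0,1],
    [25,-33,0,0,0,0,1],
    [20,-36,0,0,0,0,1],
    [20,-36,0,0,0,0,1],
    [15,-38,0,0,0,0,1],
  ],
)

```text
time_s: 0.98
eef_pos: [385.4, 202.9, 192.4]
ee_rot: [-0.001, -0.013, 1.0, -0.001]
force: [1.3, 0.5, -0.3]
grip_width: 0.998
```

Emit:
play_rows(
  plan=[
    [0,-41,0,0,0,0,1],
    [0,-41,0,0,0,0,1],
    [0,-41,0,0,0,0,1],
    [0,-41,0,0,0,0,1],
    [0,-41,0,0,0,0,1],
  ],
)

```text
time_s: 1.4
eef_pos: [385.2, -5.4, 191.8]
ee_rot: [-0.001, -0.013, 1.0, -0.001]
force: [1.9, 0.3, -0.8]
grip_width: 0.999
```

Emit:
play_rows(
  plan=[
    [4,-41,0,0,0,0,1],
    [4,-41,0,0,0,0,1],
    [5,-41,0,0,0,0,1],
    [5,-41,0,0,0,0,1],
    [5,-41,0,0,0,0,1],
  ],
)

```text
time_s: 1.82
eef_pos: [404.6, -213.2, 192.1]
ee_rot: [-0.001, -0.012, 1.0, -0.001]
force: [0.3, -0.2, -0.1]
grip_width: 1.003
```

Emit:
play_rows(
  plan=[
    [5,-40,0,0,0,0,1],
    [5,-40,0,0,0,0,1],
    [5,-30,0,0,0,0,1],
    [4,-18,0,0,0,0,1],
    [0,0,0,0,0,0,1],
  ],
)

```text
time_s: 2.23
eef_pos: [421.3, -353.1, 189.7]
ee_rot: [-0.002, -0.008, 1.0, -0.001]
force: [-0.2, -1.4, -0.3]
grip_width: 1.0
```

Run:
```python
from m import *
c=cap('wrist');pickle.dump(c,open('w1.pkl','wb'));cv2.imwrite('pics/w1.png',c['img'])
R=c['W'][:3,:3];print(-R.T@c['W'][:3,3],sense()['eef_pos'],sense()['force'])
print(proj(c,[[431,-343,15],[577,-155,12]]))
```

```text
[ 338.71455011 -354.19013466  368.46303017] [ 421.15134433 -351.56286574  189.61492211] [-0.24038739 -0.01066394 -0.63854597]
[[323.67594093 183.44467242]
 [455.68047292 286.34545128]]
```

View pics/w1.png

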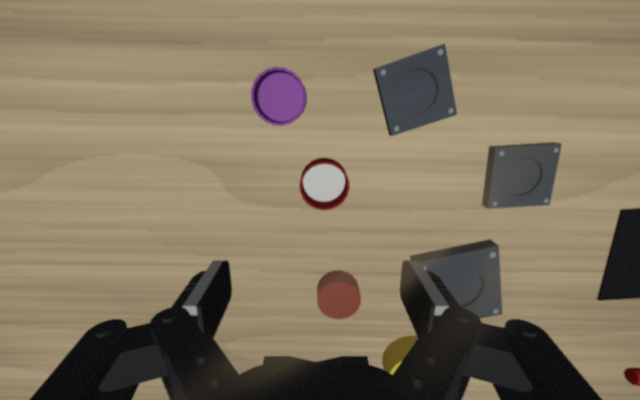

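The wrist view from above shows the rim-up cup at (324,184), purple at (278,96), spare at (339,294), and the big plate at (457,280) partly behind a finger. I'll measure the cup from it, using the rim contour at z=30 and the white disc at z=4.

Run:
```python
from m import *
c=pickle.load(open('w1.pkl','rb'));M=masks(c['img'])
for z,m,n in((30,M['red']|M['white'],'outer'),(4,M['white'],'disc')):
    q,a=blob(m,np.array([324,184]));w=ray(c,q,z)[:,:2].astype(np.float32)
    print(n,a,cv2.minEnclosingCircle(w),cv2.fitEllipse(w))
hsv=cv2.cvtColor(c['img'],cv2.COLOR_BGR2HSV)
p=((hsv[...,0]>125)&(hsv[...,0]<150)&(hsv[...,1]>100))
q,a=blob(p,np.array([278,96]));print('purple',cv2.minEnclosingCircle(ray(c,q,30)[:,:2].astype(np.float32)))
# scene/side check of nest: pocket guess from corner screws, wrist
g=cv2.cvtColor(c['img'],cv2.COLOR_BGR2GRAY)
cv2.imwrite('pics/nestw.png',cv2.resize(c['img'][220:340,390:530],None,fx=5,fy=5,interpolation=cv2.INTER_CUBIC))
```

```text
outer 1391 ((422.93353271484375, -343.6783447265625), 25.966045379638672) ((423.03363037109375, -343.84307861328125), (49.078346252441406, 50.530887603759766), 99.62006378173828)
disc 1244 ((430.9383544921875, -342.76953125), 26.433008193969727) ((432.4233703613281, -342.7250061035156), (48.02070617675781, 52.1465950012207), 4.879539966583252)
purple ((331.7042236328125, -394.4903869628906), 29.016664505004883)
```

Cup ≈ (430,-343): the disc fit is biased about +3 mm in x by the near wall hiding part of it. I'll descend around the cup.

Emit:
play_rows(
  plan=[
    [9,9,-30,0,0,0,1],
    [0,0,-35,0,0,0,1],
    [0,0,-35,0,0,0,1],
    [0,0,-35,0,0,0,1],
    [0,0,0,0,0,0,1],
  ],
)

```text
time_s: 2.7
eef_pos: [430.5, -337.7, 52.3]
ee_rot: [-0.0, -0.009, 1.0, -0.002]
force: [-0.4, 1.1, -0.3]
grip_width: 1.0
```

Emit:
play_rows(
  plan=[
    [0,-5,-20,0,0,0,1],
    [0,0,-15,0,0,0,1],
    [0,0,-10,0,0,0,1],
    [0,0,-2,0,0,0,1],
    [0,0,0,0,0,0,1],
  ],
)

```text
time_s: 3.12
eef_pos: [432.6, -340.7, 10.1]
ee_rot: [0.001, -0.011, 1.0, -0.003]
force: [0.2, -0.0, 0.2]
grip_width: 0.997
```

Run:
```python
from m import *
c=cap('wrist');pickle.dump(c,open('w2.pkl','wb'));cv2.imwrite('pics/w2.png',c['img'])
print(sense()['eef_pos'],sense()['force'])
```

```text
[ 432.72010123 -340.86223965   10.42563138] [ 0.69072261 -0.3734383   0.41406141]
```

View pics/w2.png

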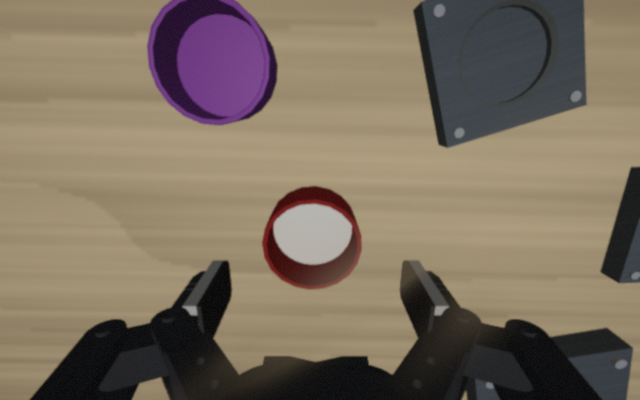

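The cup rim is at (313,238) between the finger tips (columns 228 to 402), and looks a bit ahead (+x) of the pads. Computing that.

Run:
```python
from m import *
c=pickle.load(open('w2.pkl','rb'))
R=c['W'][:3,:3];print(-R.T@c['W'][:3,3],c['fx'],c['D'])
t=np.array([432.7,-340.9,10.4])
for dz in(0,13,32):print(dz,proj(c,t+[[0,0,dz],[0,42,dz],[0,-42,dz],[11,42,dz],[-11,42,dz]]).round())
print('rim edge points',ray(c,[(263,240),(361,240),(312,187),(312,289)],30).round(1))
M=masks(c['img']);m=M['red']|M['white']
q,a=blob(m,np.array([313,238]));w=ray(c,q,30)[:,:2].astype(np.float32);print(a,cv2.minEnclosingCircle(w),cv2.fitEllipse(w))
q,a=blob(M['white'],np.array([313,238]));print(ray(c,[q.min(0),q.max(0)],4))
```

```text
[ 348.98326076 -341.49735121  188.41190957] 296.20707451887273 [0.00574206 0.         0.         0.         0.        ]
0 [[315. 236.]
 [379. 238.]
 [251. 235.]
 [377. 253.]
 [380. 222.]]
13 [[315. 245.]
 [383. 247.]
 [247. 244.]
 [381. 263.]
 [385. 231.]]
32 [[315. 261.]
 [390. 263.]
 [239. 259.]
 [388. 280.]
 [392. 245.]]
rim edge points [[ 426.6 -371.7   30. ]
 [ 425.1 -313.9   30. ]
 [ 393.4 -343.4   30. ]
 [ 459.7 -342.1   30. ]]
6155 ((425.8033142089844, -344.2865905761719), 32.56415557861328) ((422.01068115234375, -343.6733703613281), (48.94273376464844, 61.65608215332031), 65.6169204711914)
[[ 412.95730796 -368.48654061    4.        ]
 [ 456.45389209 -315.08976149    4.        ]]
```

Cup ≈ (430.5,-343) again. Correct by (-2,-2), lower to z≈5, then close.

Emit:
play_rows(
  plan=[
    [-2,-2,-4,0,0,0,1],
    [0,0,-2,0,0,0,1],
    [0,0,0,0,0,0,0.6],
    [0,0,0,0,0,0,-1],
    [0,0,0,0,0,0,-1],
  ],
  grip_force=25,
)

```text
time_s: 3.58
eef_pos: [431.9, -344.4, 7.8]
ee_rot: [0.003, -0.011, 1.0, -0.006]
force: [-0.6, -0.4, -0.3]
grip_width: 0.604
```

Emit:
play_rows(
  plan=[
    [0,0,0,0,0,0,-1],
    [0,0,0,0,0,0,-1],
    [0,0,0,0,0,0,-1],
    [0,0,0,0,0,0,-1],
    [0,0,0,0,0,0,-1],
  ],
)

```text
time_s: 4.0
eef_pos: [432.0, -344.6, 8.2]
ee_rot: [0.003, -0.011, 1.0, -0.006]
force: [0.2, -0.2, -0.3]
grip_width: -0.001
```

The fingers shut fully, so the grasp missed. Look.

Run:
```python
from m import *
c=cap('wrist');s=cap('side')
a=cv2.resize(c['img'],(480,300));b=cv2.resize(s['img'][200:350,220:460],(480,300))
cv2.imwrite('pics/w3.png',np.vstack([a,b]));pickle.dump((c,s),open('w3.pkl','wb'))
```

```text
(no output)
```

View pics/w3.png

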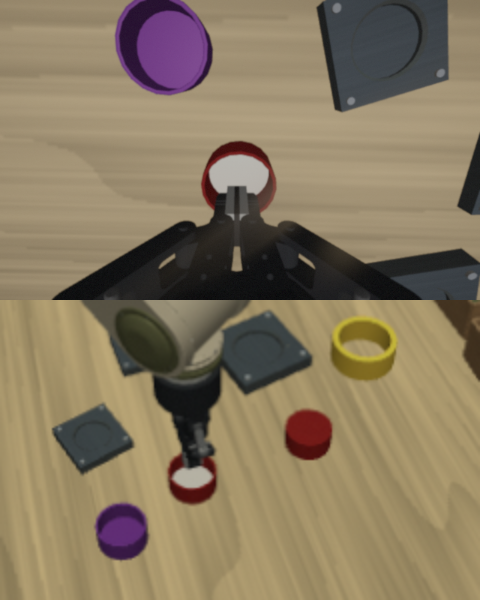

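The picture shows the shut tips inside the cup, at about (316,247) in full-frame pixels. So the open fingers passed over the rim: they stand farther back than I assumed. The cup did not move. I'll raise, then look at the fingers at several openings to calibrate.

Emit:
play_rows(
  plan=[
    [0,0,30,0,0,0,-1],
    [0,0,30,0,0,0,-1],
    [0,0,20,0,0,0,-1],
    [0,0,0,0,0,0,0.2],
    [0,0,0,0,0,0,0.2],
  ],
)

```text
time_s: 4.52
eef_pos: [431.0, -343.3, 90.2]
ee_rot: [0.002, -0.011, 1.0, -0.004]
force: [0.1, 0.3, -0.8]
grip_width: 0.268
```

Emit:
play_rows(
  plan=[
    [0,0,0,0,0,0,0.4],
    [0,0,0,0,0,0,0.4],
    [0,0,0,0,0,0,0.4],
  ],
)

```text
time_s: 4.77
eef_pos: [430.4, -342.7, 88.0]
ee_rot: [0.001, -0.011, 1.0, -0.003]
force: [-0.5, -0.9, 0.4]
grip_width: 0.695
```

Run:
```python
from m import *
c=cap('wrist');s=cap('side');S=sense();t=S['eef_pos'];print(t,S['grip_width'],S['force'])
pickle.dump((c,s),open('w4.pkl','wb'))
im=c['img'].copy()
for dz,col in((0,(255,0,0)),(13,(0,255,255)),(26,(0,255,0)),(40,(255,0,255))):
    for P in proj(c,t+[[x,y,dz] for y in(-30,30) for x in(-11,11)]): cv2.circle(im,tuple(int(v) for v in P),2,col,-1)
b=cv2.resize(s['img'][200:350,220:460],(640,400))
for dz,col in((0,(255,0,0)),(40,(255,0,255))):
    for P in proj(s,t+[[0,0,dz]]): cv2.circle(b,tuple(int(v) for v in (P-[220,200])*2.667),3,col,-1)
cv2.imwrite('pics/w4.png',cv2.resize(np.vstack([im[150:],b[:330]]),(640,580)))
for cc in (pickle.load(open('c0.pkl','rb'))['side'],s):
    M=masks(cc['img']);q,a=blob(M['white'],np.array([316,288]));print(a,ray(cc,q,4)[:,:2].mean(0))
```

```text
[ 430.36213708 -342.66386506   88.06020475] 0.7065719247114455 [ 0.48510196  0.01337858 -0.07349964]
166 [ 433.70508327 -333.42839393]
166 [ 433.70508327 -333.42839393]
```

View pics/w4.png

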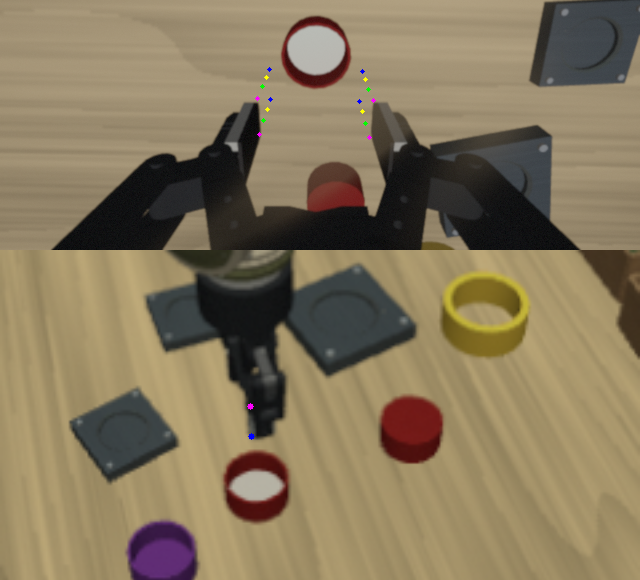

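The cup did not move. Wrist row and column both put the tips well above the nominal TCP, about 40 mm at this opening, which would explain why nothing touched. Quantify this in both views.

Run:
```python
from m import *
from scipy.optimize import least_squares
c,s=pickle.load(open('w4.pkl','rb'));t=np.array([430.36,-342.66,88.06])
for dz in(0,10,20,30,40,50):
    print(dz,'L/R inner -x corner',proj(c,t+[[-11,-30,dz],[-11,30,dz]]).round().tolist(),'side front finger',((proj(s,t+[[0,-30,dz],[0,-42,dz],[0,30,dz]])-[220,200])*2.667).round().tolist())
c,s=pickle.load(open('w3.pkl','rb'));t=np.array([432.,-344.6,8.2])
print('shut obs wrist top edge (316,247)');
for dz in(0,10,20,30,40):print(dz,proj(c,t+[[-11,0,dz]]).round().tolist(),'side',(proj(s,t+[[0,0,dz]])-[220,200]).round().tolist())
cv2.imwrite('pics/w5.png',np.vstack([cv2.resize(c['img'][200:320,230:400],(680,300)),cv2.resize(s['img'][240:310,270:370],(680,476))[:300]]))
```

```text
0 L/R inner -x corner [[270.0, 219.0], [362.0, 222.0]] side front finger [[260.0, 213.0], [264.0, 223.0], [243.0, 161.0]]
10 L/R inner -x corner [[267.0, 226.0], [364.0, 228.0]] side front finger [[260.0, 205.0], [264.0, 216.0], [243.0, 154.0]]
20 L/R inner -x corner [[264.0, 232.0], [367.0, 235.0]] side front finger [[260.0, 198.0], [263.0, 209.0], [242.0, 146.0]]
30 L/R inner -x corner [[261.0, 240.0], [370.0, 242.0]] side front finger [[259.0, 191.0], [263.0, 202.0], [242.0, 139.0]]
40 L/R inner -x corner [[258.0, 248.0], [373.0, 251.0]] side front finger [[259.0, 183.0], [263.0, 194.0], [242.0, 132.0]]
50 L/R inner -x corner [[254.0, 258.0], [377.0, 261.0]] side front finger [[259.0, 176.0], [262.0, 187.0], [241.0, 124.0]]
shut obs wrist top edge (316,247)
0 [[316.0, 221.0]] side [[96.0, 91.0]]
10 [[316.0, 227.0]] side [[96.0, 88.0]]
20 [[315.0, 234.0]] side [[96.0, 86.0]]
30 [[315.0, 241.0]] side [[96.0, 83.0]]
40 [[315.0, 250.0]] side [[96.0, 81.0]]
```

View pics/w5.png

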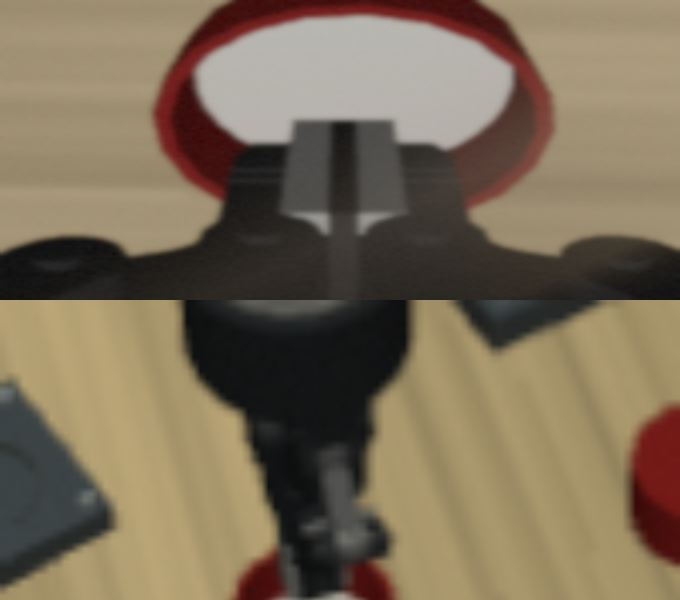

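Both views agree: the tips sit about 38 mm above the reported TCP when shut and about 43 mm at a 60 mm opening, so the fingers closed above the rim. I'll grasp with the reported z that much lower, in small steps watching the force.

Emit:
play_rows(
  plan=[
    [0,0,-30,0,0,0,1],
    [0,0,-30,0,0,0,1],
    [0,0,-20,0,0,0,1],
    [0,0,-10,0,0,0,1],
    [0,0,0,0,0,0,1],
  ],
)

```text
time_s: 5.28
eef_pos: [430.3, -342.6, -5.9]
ee_rot: [0.002, -0.011, 1.0, -0.004]
force: [0.2, -0.5, 0.6]
grip_width: 1.005
```

Emit:
play_rows(
  plan=[
    [0,0,-6,0,0,0,1],
    [0,0,-4,0,0,0,1],
    [0,0,0,0,0,0,1],
  ],
)

```text
time_s: 5.53
eef_pos: [430.9, -343.2, -15.3]
ee_rot: [0.002, -0.011, 1.0, -0.004]
force: [0.2, -0.1, 0.5]
grip_width: 1.002
```

Run:
```python
from m import *
c=cap('wrist');S=sense();t=S['eef_pos'];print(t,S['grip_width'],S['force'],S['ee_rot'])
pickle.dump(c,open('w6.pkl','wb'))
M=masks(c['img']);q,a=blob(M['white'],np.array(proj(c,[[430.5,-343,4]])[0]));print(a,ray(c,[q.min(0),q.max(0)],4).round(1))
```

```text
[ 430.99793419 -343.41539271  -14.91088308] 1.0015767795732098 [-0.7004527   0.48425262  0.12799101] [ 0.00228529 -0.01115372  0.99992527 -0.00445362]
4331 [[ 414.7 -368.7    4. ]
 [ 456.1 -314.6    4. ]]
```

No contact at -15, where the nominal tips would already be below the bench, so the offset is confirmed. Lower to -30 and close.

Emit:
play_rows(
  plan=[
    [0,0,-8,0,0,0,1],
    [0,0,-7,0,0,0,1],
    [0,0,0,0,0,0,1],
  ],
)

```text
time_s: 5.83
eef_pos: [431.9, -344.4, -29.3]
ee_rot: [0.004, -0.011, 1.0, -0.006]
force: [0.5, -0.1, -0.6]
grip_width: 1.001
```

Emit:
play_rows(
  plan=[
    [0,0,0,0,0,0,0.5],
    [0,0,0,0,0,0,0.2],
    [0,0,0,0,0,0,-0.2],
    [0,0,0,0,0,0,-0.2],
  ],
  grip_force=25,
)

```text
time_s: 6.17
eef_pos: [432.1, -344.7, -28.9]
ee_rot: [0.004, -0.011, 1.0, -0.006]
force: [0.3, 0.0, -0.2]
grip_width: 0.681
```

Opening 0.68 ≈ 58 mm, so the cup is gripped. Lift and move beyond the plate, so that the wrist camera sees it unobstructed from above.

Emit:
play_rows(
  plan=[
    [0,0,5,0,0,0,-1],
    [0,0,30,0,0,0,-1],
    [0,0,38,0,0,0,-1],
    [0,0,38,0,0,0,-1],
    [0,0,38,0,0,0,-1],
  ],
)

```text
time_s: 6.58
eef_pos: [428.0, -339.9, 118.9]
ee_rot: [-0.002, -0.011, 1.0, 0.0]
force: [0.2, -0.5, -0.7]
grip_width: 0.685
```

Emit:
play_rows(
  plan=[
    [25,20,10,0,0,0,-1],
    [28,25,0,0,0,0,-1],
    [28,25,0,0,0,0,-1],
    [28,25,0,0,0,0,-1],
    [28,25,0,0,0,0,-1],
  ],
)

```text
time_s: 7.0
eef_pos: [568.5, -222.9, 143.6]
ee_rot: [0.005, -0.006, 1.0, -0.007]
force: [0.2, 0.1, -0.2]
grip_width: 0.683
```

Emit:
play_rows(
  plan=[
    [25,25,0,0,0,0,-1],
    [25,25,0,0,0,0,-1],
    [20,15,0,0,0,0,-1],
    [8,5,0,0,0,0,-1],
    [0,0,0,0,0,0,-1],
  ],
)

```text
time_s: 7.42
eef_pos: [653.4, -141.8, 145.3]
ee_rot: [0.007, -0.009, 1.0, -0.007]
force: [-0.1, -0.7, -0.0]
grip_width: 0.684
```

Run:
```python
from m import *
c=cap('wrist');S=sense();print(S['eef_pos'],S['grip_width'],S['force'],S['ee_rot'])
pickle.dump(c,open('w7.pkl','wb'));cv2.imwrite('pics/w7.png',c['img'])
print(proj(c,[[577,-155,20]]))
```

```text
[ 652.73086763 -142.40252125  145.26117574] 0.6847568526452071 [-0.2864721  -0.01514734 -0.51730079] [ 0.00650583 -0.00909449  0.99991155 -0.00720127]
[[305.2363929  108.43083689]]
```

View pics/w7.png

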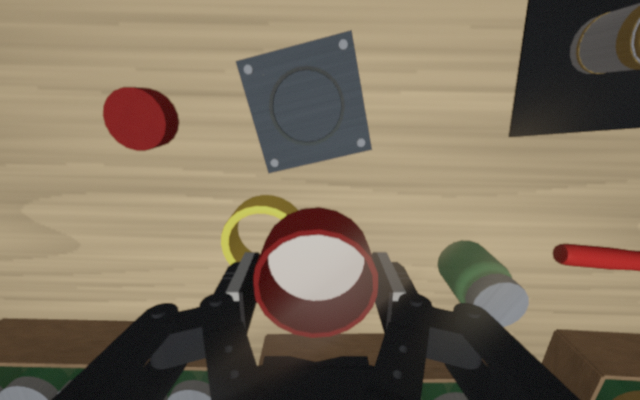

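The held cup is rim up, at (316,283). The plate is unobstructed at (305,102) with its pocket at (307,104), the spare is at (141,118), and the tape is partly behind the cup. Now measure the nest and the cup's place in the gripper.

Run:
```python
from m import *
c=pickle.load(open('w7.pkl','rb'));t=np.array([652.73,-142.40,145.26])
M=masks(c['img']);g=cv2.cvtColor(c['img'],cv2.COLOR_BGR2HSV)
d=((g[...,0]>85)&(g[...,0]<125)&(g[...,2]<125)&(g[...,1]>30))
q,a=blob(d,np.array([305,102]));w=ray(c,q,20)[:,:2].astype(np.float32);r=cv2.minAreaRect(w);print('plate',a,r)
print('screws mid',ray(c,[(247,69),(343,44),(361,143),(274,163)],20)[:,:2].round(1).tolist())
print('pocket edges L R T B', ray(c,[(273,104),(343,104),(307,67),(307,142)],20)[:,:2].round(1).tolist())
# rim of held cup
zr=t[2]+29+30
print('rim L R',ray(c,[(254,283),(377,283)],zr).round(1).tolist(),'far bottom',ray(c,[(316,335)],zr).round(1).tolist(),'near inner top',ray(c,[(316,232)],zr).round(1).tolist())
for x in(0,-2,2):
  th=np.linspace(0,2*np.pi,13)[:-1]
  P=t+[x,0,59]+np.c_[30*np.cos(th),30*np.sin(th),0*th]; p=proj(c,P);print(x,'pred rim bbox',p.min(0).round(),p.max(0).round())
for z in (33,29):
  P=np.array([t[0],t[1],t[2]+z])+np.c_[27*np.cos(th),27*np.sin(th),0*th];p=proj(c,P);print(z,'disc pred',p.min(0).round(),p.max(0).round())
m=M['white'];q,a=blob(m,np.array([316,262]));print('disc obs',q.min(0),q.max(0))
```

```text
plate 7512 ((575.3969116210938, -153.9954071044922), (106.63296508789062, 106.77686309814453), 14.270182609558105)
screws mid [[542.9, -209.8], [520.6, -121.1], [609.1, -98.5], [631.5, -187.0]]
pocket edges L R T B [[573.5, -186.3], [572.2, -118.5], [540.2, -153.6], [609.3, -153.0]]
rim L R [[650.0, -169.9, 204.3], [648.4, -112.3, 204.3]] far bottom [[679.7, -140.2, 204.3]] near inner top [[623.0, -141.3, 204.3]]
0 pred rim bbox [249. 231.] [376. 340.]
-2 pred rim bbox [249. 227.] [376. 336.]
2 pred rim bbox [249. 236.] [376. 343.]
33 disc pred [265. 216.] [362. 301.]
29 disc pred [266. 213.] [361. 297.]
disc obs [268 235] [364 300]
```

Nest ≈ (575.3,-153.7): plate, screws and pocket agree within 1.5 mm, and the plate size of 107 mm fits. The cup sits at TCP + (-2.6,+1.2), so the target TCP is (578,-155).

Emit:
play_rows(
  plan=[
    [-25,-4,0,0,0,0,-1],
    [-25,-4,0,0,0,0,-1],
    [-20,-4,-20,0,0,0,-1],
    [-5,0,-30,0,0,0,-1],
    [0,0,-25,0,0,0,-1],
  ],
)

```text
time_s: 7.88
eef_pos: [573.2, -159.0, 74.0]
ee_rot: [0.011, -0.008, 1.0, -0.01]
force: [0.3, -0.6, -1.0]
grip_width: 0.683
```

Emit:
play_rows(
  plan=[
    [0,0,-20,0,0,0,-1],
    [0,0,-10,0,0,0,-1],
    [0,0,0,0,0,0,-1],
  ],
)

```text
time_s: 8.13
eef_pos: [567.7, -160.8, 39.8]
ee_rot: [0.008, -0.005, 1.0, -0.009]
force: [-0.0, 0.8, -0.8]
grip_width: 0.682
```

Drifted while descending, with a tilt of about 0.02 rad. Correct both.

Emit:
play_rows(
  plan=[
    [8,4,0,0.018,0.016,-0.01,-1],
    [1,1,0,0,0,0,-1],
    [0,0,0,0,0,0,-1],
  ],
)

```text
time_s: 8.38
eef_pos: [576.5, -157.5, 42.2]
ee_rot: [0.0, 0.001, 1.0, -0.0]
force: [-0.6, 0.2, -0.4]
grip_width: 0.685
```

Emit:
play_rows(
  plan=[
    [2,2,-15,0,0,0,-1],
    [0,0,-14,0,0,0,-1],
    [0,0,-7,0,0,0,-1],
    [0,0,0,0,0,0,-1],
  ],
)

```text
time_s: 8.72
eef_pos: [580.0, -157.3, 9.7]
ee_rot: [0.004, 0.0, 1.0, -0.003]
force: [-0.8, -0.0, -0.7]
grip_width: 0.679
```

Run:
```python
from m import *
c=cap('wrist');S=sense();t=S['eef_pos'];print(t,S['force'],S['ee_rot'])
pickle.dump(c,open('w8.pkl','wb'));cv2.imwrite('pics/w8.png',c['img'])
g=cv2.cvtColor(c['img'],cv2.COLOR_BGR2HSV);M=masks(c['img'])
p=proj(c,[[575.3,-153.7,20]])[0];print(p)
zr=t[2]+59;th=np.linspace(0,2*np.pi,13)[:-1]
q=proj(c,[t[0]-2.6,t[1]+1.2,zr]+np.c_[30*np.cos(th),30*np.sin(th),0*th]);print('pred rim',q.min(0),q.max(0))
k,a=blob(M['red']|M['white'],q.mean(0));print('obs',k.min(0),k.max(0))
# screws: bright spots near predicted
S4=[[542.9,-209.8],[520.6,-121.1],[609.1,-98.5],[631.5,-187.0]]
for s in S4:
    u=proj(c,[s+[20]])[0];x,y=u.astype(int)
    if 8<x<632 and 8<y<392:
        r=c['img'][y-8:y+9,x-8:x+9].mean(2);b=np.argwhere(r>r.max()-25).mean(0)[::-1]-8
        print('screw pred',u.round(1),'obs off',b.round(1),'->mm',(ray(c,[np.array([x,y])+b],20)[0,:2]-s).round(1),r.max())
```

```text
[ 580.32805798 -157.39590498   10.4184688 ] [0.43702868 0.41480284 0.54629781] [ 4.78575591e-03  1.09522953e-04  9.99983695e-01 -3.11352869e-03]
[321.14441444 236.37218233]
pred rim [252.99198575 228.11671978] [381.3510371  338.09862953]
obs [253 208] [364 327]
screw pred [226.  186.1] obs off [0.6 1.5] ->mm [0.8 0.3] 148.0
screw pred [379.8 148. ] obs off [1.2 1.1] ->mm [0.6 0.3] 147.66666666666666
screw pred [404.7 283.2] obs off [-3.6  0.7] ->mm [ 0.4 -2.8] 105.66666666666667
screw pred [272.  310.8] obs off [-0.7  4.2] ->mm [ 2.8 -0.7] 82.33333333333333
```

The screws confirm the nest at about (576,-153.4). Trim and lower in small steps.

Emit:
play_rows(
  plan=[
    [-2,3,-4,0.006,0.01,0,-1],
    [0,0,-4,0,0,0,-1],
    [0,0,0,0,0,0,-1],
  ],
)

```text
time_s: 9.02
eef_pos: [578.9, -154.8, 4.2]
ee_rot: [0.001, 0.0, 1.0, -0.001]
force: [-0.0, 0.8, -1.6]
grip_width: 0.682
```

Emit:
play_rows(
  plan=[
    [0,0,-8,0,0,0,-1],
    [0,0,-5,0,0,0,-1],
    [0,0,0,0,0,0,-1],
  ],
)

```text
time_s: 9.27
eef_pos: [579.4, -155.0, -9.3]
ee_rot: [0.002, -0.0, 1.0, -0.001]
force: [0.1, -0.6, 0.1]
grip_width: 0.684
```

Emit:
play_rows(
  plan=[
    [0,0,-3,0,0,0,-1],
    [0,0,-2,0,0,0,-1],
  ],
)

```text
time_s: 9.43
eef_pos: [579.4, -155.0, -14.8]
ee_rot: [0.001, -0.0, 1.0, -0.001]
force: [-0.0, 0.6, -0.7]
grip_width: 0.685
```

Below the plate's top height and no force, so the cup is inside the pocket. Last few mm, then release.

Emit:
play_rows(
  plan=[
    [0,0,-2,0,0,0,-1],
    [0,0,0,0,0,0,-1],
  ],
)

```text
time_s: 9.6
eef_pos: [579.5, -155.0, -16.9]
ee_rot: [0.002, -0.0, 1.0, -0.001]
force: [-0.7, -0.3, 1.0]
grip_width: 0.684
```

Emit:
play_rows(
  plan=[
    [0,0,0,0,0,0,0.7],
    [0,0,0,0,0,0,1],
    [0,0,0,0,0,0,1],
    [0,0,0,0,0,0,1],
  ],
)

```text
time_s: 9.93
eef_pos: [579.7, -155.2, -16.8]
ee_rot: [0.002, -0.0, 1.0, -0.001]
force: [-0.2, -0.7, 0.7]
grip_width: 0.995
```

Emit:
play_rows(
  plan=[
    [0,0,20,0,0,0,1],
    [0,0,35,0,0,0,1],
    [0,0,40,0,0,0,1],
    [0,0,40,0,0,0,1],
    [0,0,0,0,0,0,1],
  ],
)

```text
time_s: 10.35
eef_pos: [577.0, -154.0, 121.2]
ee_rot: [-0.001, 0.0, 1.0, 0.0]
force: [0.7, -1.1, 0.9]
grip_width: 1.004
```

Emit:
play_rows(
  plan=[
    [30,0,0,0,0,0,1],
    [30,0,0,0,0,0,1],
    [0,0,0,0,0,0,1],
  ],
)

```text
time_s: 10.6
eef_pos: [637.5, -153.7, 123.0]
ee_rot: [-0.001, 0.001, 1.0, -0.0]
force: [-1.0, 0.4, -0.7]
grip_width: 0.999
```

Run:
```python
from m import *
c=cap('wrist');s=cap('side');S=sense();t=S['eef_pos'];print(t,S['force'],S['ee_rot'])
pickle.dump((c,s),open('w9.pkl','wb'))
cv2.imwrite('pics/w9.png',np.vstack([c['img'][:300],cv2.resize(s['img'][190:290,270:450],(640,356))[:290]]))
M=masks(c['img']);p=proj(c,[[576,-153.4,16]])[0]
q,a=blob(M['white'],p);w=ray(c,q,16)[:,:2];print('disc z16',a,w.min(0),w.max(0))
q,a=blob(M['red']|M['white'],p);w=ray(c,q,42)[:,:2];print('rim z42',a,w.min(0),w.max(0))
R=c['W'][:3,:3];print('cam',-R.T@c['W'][:3,3])
```

```text
[ 635.00648011 -153.71040045  123.13283673] [-0.69464668 -0.8335842  -0.3973514 ] [-1.42203097e-03  7.37031593e-04  9.99998715e-01  6.32644253e-05]
disc z16 2588 [ 552.32143537 -181.27813054] [ 604.44199737 -128.55235302]
rim z42 3500 [ 549.40366086 -184.01824711] [ 607.01739846 -125.60264199]
cam [ 554.48609359 -153.59928846  301.66710126]
```

View pics/w9.png

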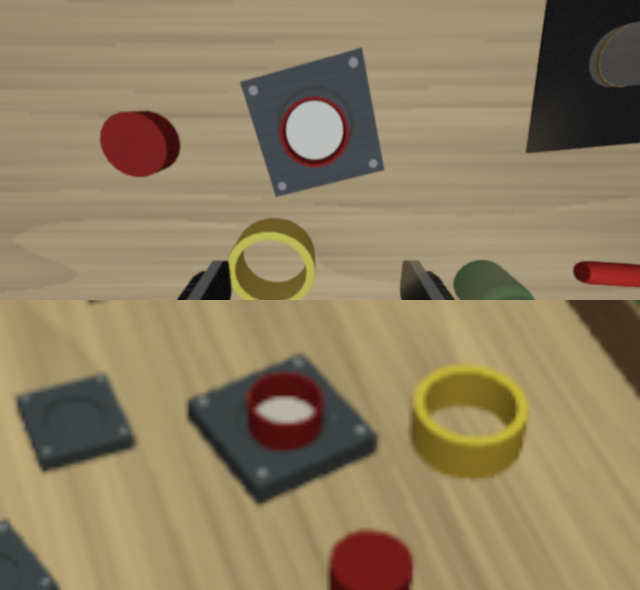

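The wrist view shows the cup rim up in the pocket at (314,130). At seated height, the rim centre (578.2,-154.8) and disc centre (578.4,-154.9) coincide, so it is level and about 2.5 mm from the pocket centre. The side view shows it upright and sunk in, and the release height matched too (reported z -16.8 against -16.9 expected). It is seated. Next, the tins (10 pictures viewed so far).

Emit:
play_rows(
  plan=[
    [-3,40,5,0,0,0,1],
    [-3,41,5,0,0,0,1],
    [-3,41,0,0,0,0,1],
    [-4,41,0,0,0,0,1],
    [-4,41,0,0,0,0,1],
  ],
)

```text
time_s: 11.12
eef_pos: [613.0, 47.4, 131.5]
ee_rot: [-0.003, 0.008, 1.0, -0.001]
force: [0.9, -0.4, -0.0]
grip_width: 0.998
```

Emit:
play_rows(
  plan=[
    [-4,40,0,0,0,0,1],
    [-4,40,0,0,0,0,1],
    [0,30,0,0,0,0,1],
    [0,10,0,0,0,0,1],
    [0,0,0,0,0,0,1],
  ],
)

```text
time_s: 11.53
eef_pos: [598.1, 178.3, 131.9]
ee_rot: [-0.004, 0.004, 1.0, -0.0]
force: [1.1, -0.6, -0.5]
grip_width: 1.002
```

Run:
```python
from m import *
c=cap('wrist');S=sense();t=S['eef_pos'];print(t,S['force'],S['ee_rot'])
pickle.dump(c,open('w10.pkl','wb'));cv2.imwrite('pics/w10.png',c['img'])
print(proj(c,[[517,118,70],[510,243,70],[517,118,4],[510,243,4]]).round())
M=masks(c['img'])
for k,P in(('gold',[517,118,70]),('green',[510,243,70])):
    q,a=blob(M[k],proj(c,[P])[0]);w=ray(c,q,70)[:,:2].astype(np.float32)
    print(k,a,w.min(0),w.max(0),cv2.minEnclosingCircle(w),q.min(0),q.max(0))
```

```text
[598.25838227 177.169588   131.87786524] [-0.71067062  1.47464541 -0.11557418] [-3.69369154e-03  4.78943302e-03  9.99981690e-01 -1.96029358e-04]
[[237. 107.]
 [399.  96.]
 [254. 107.]
 [381.  98.]]
gold 3550 [490.61972  94.96593] [540.3282  146.37517] ((515.098876953125, 120.76930236816406), 25.902334213256836) [207  70] [273 138]
green 3552 [484.90643 215.72276] [534.3804  264.98184] ((509.3341979980469, 239.90902709960938), 25.545434951782227) [364  60] [428 129]
```

View pics/w10.png

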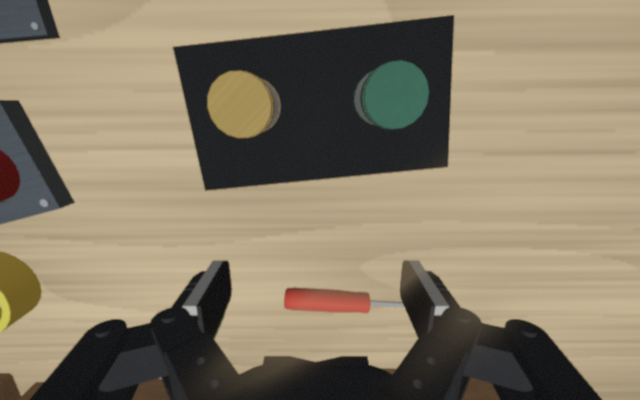

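The wrist view shows the gold lid at (240,104) and the green lid at (396,95), both upright on the mat. Gold ≈ (515.3,120), green ≈ (509.6,240.3), 120 mm apart. Move above gold and take a force and torque baseline there.

Emit:
play_rows(
  plan=[
    [-28,-20,-5,0,0,0,1],
    [-28,-20,-20,0,0,0,1],
    [-25,-17,-25,0,0,0,1],
    [-2,-2,-15,0,0,0,1],
    [0,0,0,0,0,0,1],
  ],
)

```text
time_s: 12.0
eef_pos: [510.8, 107.8, 64.3]
ee_rot: [-0.003, 0.008, 1.0, -0.001]
force: [0.7, -0.3, -0.4]
grip_width: 1.001
```

```bash
cat > wt.py <<'E'
from m import *
import sys
F=[];T=[]
for i in range(8):
    cap('wrist');S=sense();F.append(S['force']);T.append(S['tau'])
print(S['eef_pos'].round(1),S['ee_rot'].round(4),S['joints'].round(3),S['grip_width'])
print('F',np.mean(F,0).round(2),'sd',np.std(F,0).round(2),'tau',np.mean(T,0)[1:3].round(2),np.std(T,0)[1:3].round(2))
E
python3 wt.py
```

```text
[513.9 110.7  67. ] [-1.0e-04  6.3e-03  1.0e+00 -8.0e-04] [-0.01   0.452  1.658 -0.002  1.032 -1.567] 1.0005548929156958
F [ 0.26 -0.11  0.22] sd [0.48 0.4  0.56] tau [-43.5  -21.56] [0.34 0.69]
```

Emit:
play_rows(
  plan=[
    [2,8,-10,0,0,0,1],
    [0,0,-30,0,0,0,1],
    [0,0,0,0,0,0,1],
  ],
)

```text
time_s: 12.65
eef_pos: [517.7, 120.5, 26.4]
ee_rot: [0.002, 0.006, 1.0, -0.001]
force: [-0.2, -0.5, -1.7]
grip_width: 1.0
```

Emit:
play_rows(
  plan=[
    [-2,-1,-20,0,0,0,1],
    [0,0,-18,0,0,0,1],
    [0,0,-8,0,0,0,1],
    [0,0,0,0,0,0,1],
  ],
)

```text
time_s: 12.98
eef_pos: [517.0, 121.7, -20.0]
ee_rot: [0.003, 0.005, 1.0, -0.001]
force: [-0.0, -0.2, -0.6]
grip_width: 1.0
```

Emit:
play_rows(
  plan=[
    [0,0,0,0,0,0,0.4],
    [0,0,0,0,0,0,-0.5],
    [0,0,0,0,0,0,-1],
    [0,0,0,0,0,0,-1],
    [0,0,0,0,0,0,-1],
  ],
  grip_force=40,
)

```text
time_s: 13.4
eef_pos: [519.1, 122.2, -16.2]
ee_rot: [0.005, 0.004, 1.0, -0.001]
force: [0.2, 0.9, -1.7]
grip_width: 0.571
```

Opening 0.571 ≈ 48.5 mm, so gold is gripped. Lift 45 mm and weigh.

Emit:
play_rows(
  plan=[
    [0,0,15,0,0,0,-1],
    [0,0,20,0,0,0,-1],
    [0,0,10,0,0,0,-1],
    [0,0,0,0,0,0,-1],
    [0,0,0,0,0,0,-1],
  ],
)

```text
time_s: 13.82
eef_pos: [517.9, 122.3, 30.1]
ee_rot: [0.004, 0.005, 1.0, -0.001]
force: [-0.5, -0.5, -3.1]
grip_width: 0.576
```

```bash
python3 wt.py; python3 wt.py
```

```text
[517.7 122.2  29.7] [ 3.4e-03  4.7e-03  1.0e+00 -6.0e-04] [ 0.012  0.514  1.675 -0.002  0.946 -1.548] 0.5682157601612531
F [ 0.14  0.09 -2.82] sd [0.56 0.31 0.43] tau [-46.76 -21.67] [0.29 0.17]
[517.9 122.2  30. ] [ 3.8e-03  4.7e-03  1.0e+00 -6.0e-04] [ 0.012  0.514  1.675 -0.002  0.946 -1.548] 0.572951018645609
F [ 0.53 -0.22 -2.27] sd [0.41 0.39 0.41] tau [-46.5  -21.63] [0.02 0.02]
```

Gold reads about -2.5 N against a baseline of about 0, so it is probably full. Set it back and compare with green.

Emit:
play_rows(
  plan=[
    [0,0,-20,0,0,0,-1],
    [0,0,-15,0,0,0,-1],
    [0,0,-6,0,0,0,-1],
    [0,0,-2,0,0,0,-1],
    [0,0,0,0,0,0,-1],
  ],
)

```text
time_s: 15.03
eef_pos: [518.9, 122.3, -13.3]
ee_rot: [0.005, 0.005, 1.0, -0.001]
force: [-0.2, 0.3, -3.5]
grip_width: 0.578
```

Emit:
play_rows(
  plan=[
    [0,0,-2,0,0,0,-1],
    [0,0,-1,0,0,0,-1],
    [0,0,0,0,0,0,-1],
  ],
)

```text
time_s: 15.28
eef_pos: [519.8, 122.3, -15.0]
ee_rot: [0.006, 0.005, 1.0, -0.001]
force: [-0.2, 0.4, -2.2]
grip_width: 0.572
```

Emit:
play_rows(
  plan=[
    [0,0,-2,0,0,0,-1],
    [0,0,0,0,0,0,-1],
  ],
)

```text
time_s: 15.45
eef_pos: [520.3, 122.4, -16.4]
ee_rot: [0.007, 0.005, 1.0, -0.001]
force: [-0.9, -0.3, -3.3]
grip_width: 0.575
```

Emit:
play_rows(
  plan=[
    [-1,0,-1,0,0.012,0,-1],
    [0,0,0,0,0,0,-1],
  ],
)

```text
time_s: 15.62
eef_pos: [519.6, 122.4, -16.9]
ee_rot: [0.001, 0.005, 1.0, -0.001]
force: [0.9, 0.1, -2.4]
grip_width: 0.575
```

Emit:
play_rows(
  plan=[
    [0,0,-1,0,0,0,-1],
    [0,0,0,0,0,0,-1],
  ],
)

```text
time_s: 15.78
eef_pos: [519.8, 122.5, -16.9]
ee_rot: [0.001, 0.004, 1.0, -0.001]
force: [-0.1, -0.6, -3.1]
grip_width: 0.569
```

Emit:
play_rows(
  plan=[
    [0,0,-3,0,0,0,-1],
    [0,0,0,0,0,0,-1],
  ],
)

```text
time_s: 15.95
eef_pos: [520.4, 122.5, -16.4]
ee_rot: [0.002, 0.004, 1.0, -0.001]
force: [0.7, -0.2, -2.3]
grip_width: 0.575
```

```bash
python3 wt.py
python3 - <<'E'
from m import *
c=cap('side');cv2.imwrite('pics/s11.png',cv2.resize(c['img'][100:200,250:400],(750,500),interpolation=cv2.INTER_CUBIC))
E
```

```text
[520.3 122.5 -17.2] [ 1.5e-03  4.2e-03  1.0e+00 -7.0e-04] [ 0.013  0.596  1.69  -0.002  0.853 -1.548] 0.5745388816210423
F [-1.39 -0.03  4.35] sd [1.44 0.63 3.59] tau [-44.92 -18.59] [1.9  0.56]
```

View pics/s11.png

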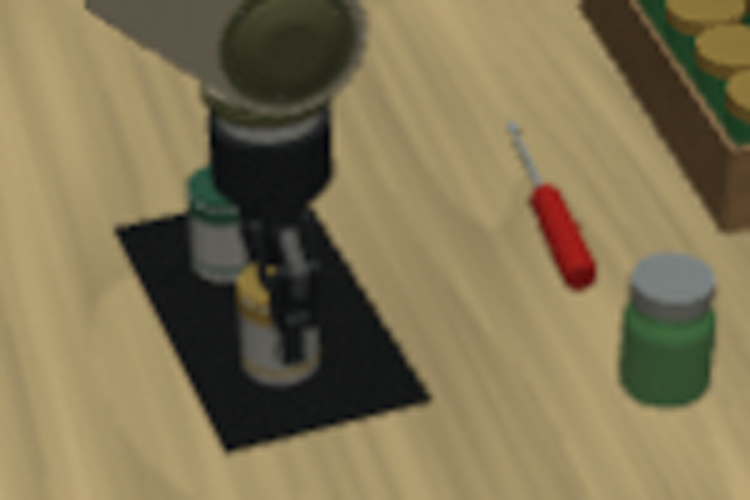

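The side view shows gold upright at the mat's surface, and the force has risen to +4 N, so it is in contact. Release, rise, and go above green.

Emit:
play_rows(
  plan=[
    [0,0,0,0,0,0,0.4],
    [0,0,0,0,0,0,1],
    [0,0,0,0,0,0,1],
    [0,0,0,0,0,0,1],
    [0,0,0,0,0,0,1],
  ],
)

```text
time_s: 16.82
eef_pos: [520.5, 122.4, -18.2]
ee_rot: [0.001, 0.004, 1.0, -0.001]
force: [0.5, 0.0, -0.1]
grip_width: 1.006
```

Emit:
play_rows(
  plan=[
    [0,0,20,0,0,0,1],
    [0,0,30,0,0,0,1],
    [0,0,35,0,0,0,1],
    [20,25,20,0,0,0,1],
    [20,25,0,0,0,0,1],
  ],
)

```text
time_s: 17.23
eef_pos: [556.9, 170.5, 89.9]
ee_rot: [-0.003, 0.007, 1.0, -0.001]
force: [1.1, -0.3, 0.2]
grip_width: 1.0
```

Emit:
play_rows(
  plan=[
    [25,20,0,0,0,0,1],
    [10,0,0,0,0,0,1],
    [0,0,0,0,0,0,1],
  ],
)

```text
time_s: 17.48
eef_pos: [595.8, 195.5, 92.1]
ee_rot: [0.0, 0.005, 1.0, -0.0]
force: [-1.5, 0.5, -0.8]
grip_width: 0.999
```

Run:
```python
from m import *
c=cap('wrist');S=sense();print(S['eef_pos'].round(1),S['ee_rot'].round(3))
M=masks(c['img'])
for k,P in(('gold',[516,120,70]),('green',[510,240,70])):
    q,a=blob(M[k],proj(c,[P])[0]);w=ray(c,q,70)[:,:2].astype(np.float32)
    print(k,a,w.min(0),w.max(0),cv2.minEnclosingCircle(w))
```

```text
[594.9 195.5  91.9] [-0.     0.005  1.    -0.   ]
gold 5008 [493.05606  98.13937] [541.8555  151.35907] ((517.5026245117188, 124.74440002441406), 26.619333267211914)
green 5077 [484.79163 215.25645] [533.8229  265.16547] ((509.8173522949219, 240.0094757080078), 25.38260841369629)
```

Gold stands at about (517.5,123), and green is at (509.5,240). Go to green.

Emit:
play_rows(
  plan=[
    [-28,15,0,0,0,0,1],
    [-28,15,0,0,0,0,1],
    [-25,14,-10,0,0,0,1],
    [-2,1,-10,0,0,0,1],
    [0,0,0,0,0,0,1],
  ],
)

```text
time_s: 17.95
eef_pos: [504.3, 238.5, 69.6]
ee_rot: [-0.002, 0.007, 1.0, -0.001]
force: [0.4, -0.2, -0.6]
grip_width: 1.004
```

```bash
python3 wt.py
```

```text
[507.5 238.4  71.1] [-2.e-04  8.e-03  1.e+00 -1.e-04] [ 0.23   0.514  1.544 -0.     1.084 -1.324] 1.0007167656017768
F [ 0.06  0.22 -0.3 ] sd [0.37 0.52 0.36] tau [-47.16 -22.55] [0.27 0.45]
```

Emit:
play_rows(
  plan=[
    [1,0,-20,0,0,0,1],
    [0,0,-25,0,0,0,1],
    [0,0,-20,0,0,0,1],
    [0,0,-15,0,0,0,1],
    [0,0,0,0,0,0,1],
  ],
)

```text
time_s: 18.77
eef_pos: [511.2, 237.7, -10.0]
ee_rot: [0.003, 0.009, 1.0, 0.0]
force: [0.2, -0.0, -0.5]
grip_width: 0.997
```

Emit:
play_rows(
  plan=[
    [-1,2,-9,0,0,0,1],
    [0,0,0,0,0,0,0.4],
    [0,0,0,0,0,0,-0.5],
    [0,0,0,0,0,0,-1],
    [0,0,0,0,0,0,-1],
  ],
)

```text
time_s: 19.18
eef_pos: [512.1, 240.1, -17.0]
ee_rot: [0.004, 0.009, 1.0, 0.001]
force: [1.0, -0.4, -1.4]
grip_width: 0.58
```

Emit:
play_rows(
  plan=[
    [0,0,0,0,0,0,-1],
    [0,0,15,0,0,0,-1],
    [0,0,20,0,0,0,-1],
    [0,0,10,0,0,0,-1],
    [0,0,0,0,0,0,-1],
  ],
)

```text
time_s: 19.6
eef_pos: [511.8, 239.9, 30.3]
ee_rot: [0.004, 0.009, 1.0, 0.001]
force: [-0.1, -0.7, -1.7]
grip_width: 0.581
```

```bash
python3 wt.py; python3 wt.py
```

```text
[510.4 239.6  27.7] [2.0e-03 9.2e-03 1.0e+00 3.0e-04] [ 0.231  0.576  1.573 -0.     0.988 -1.321] 0.5812959786534414
F [-0.01 -0.04 -1.66] sd [0.4  0.48 0.4 ] tau [-49.79 -22.18] [0.47 0.27]
[510.7 239.7  28.3] [2.6e-03 9.2e-03 1.0e+00 5.0e-04] [ 0.231  0.575  1.573 -0.     0.988 -1.321] 0.579079871899652
F [ 0.06  0.2  -1.53] sd [0.65 0.28 0.35] tau [-49.2  -21.95] [0.01 0.02]
```

Green reads about -1.6 N (short-filled) and gold read about -2.5 N (full), so gold is the heavier. Put green back.

Emit:
play_rows(
  plan=[
    [0,0,-20,0,0,0,-1],
    [0,0,-15,0,0,0,-1],
    [0,0,-7,0,0,0,-1],
    [0,0,-4,0,0,0,-1],
    [0,0,0,0,0,0,-1],
  ],
)

```text
time_s: 20.82
eef_pos: [512.2, 240.1, -17.4]
ee_rot: [0.005, 0.009, 1.0, 0.001]
force: [0.7, 0.4, -0.3]
grip_width: 0.58
```

Emit:
play_rows(
  plan=[
    [-1,0,-3,0,0.008,0,-1],
    [0,0,-2,0,0,0,-1],
  ],
)

```text
time_s: 20.98
eef_pos: [512.2, 240.1, -17.4]
ee_rot: [0.002, 0.009, 1.0, 0.001]
force: [-10.3, -3.9, 14.4]
grip_width: 0.581
```

```bash
python3 wt.py
```

```text
[512.1 240.1 -17.5] [1.8e-03 8.8e-03 1.0e+00 7.0e-04] [ 2.310e-01  6.480e-01  1.592e+00  1.000e-03  8.980e-01 -1.323e+00] 0.5825845912754936
F [-8.93 -3.81 18.13] sd [0.56 0.32 0.66] tau [-41.35 -19.76] [0.11 0.08]
```

Firm contact. Relax, release and rise, then go to gold from behind with a fresh look.

Emit:
play_rows(
  plan=[
    [0,0,0,0,0,0,-1],
    [0,0,0,0,0,0,0.4],
    [0,0,0,0,0,0,1],
    [0,0,0,0,0,0,1],
    [0,0,0,0,0,0,1],
  ],
)

```text
time_s: 21.8
eef_pos: [513.8, 240.5, -14.8]
ee_rot: [0.004, 0.009, 1.0, 0.001]
force: [1.0, -0.1, -0.3]
grip_width: 0.999
```

Emit:
play_rows(
  plan=[
    [0,0,20,0,0,0,1],
    [0,0,30,0,0,0,1],
    [0,0,35,0,0,0,1],
    [20,-20,20,0,0,0,1],
    [25,-20,0,0,0,0,1],
  ],
)

```text
time_s: 22.22
eef_pos: [554.5, 202.3, 93.0]
ee_rot: [0.001, 0.006, 1.0, 0.001]
force: [0.6, -0.0, 0.3]
grip_width: 1.002
```

Emit:
play_rows(
  plan=[
    [25,-20,0,0,0,0,1],
    [10,0,0,0,0,0,1],
    [0,0,0,0,0,0,1],
  ],
)

```text
time_s: 22.47
eef_pos: [595.0, 177.8, 95.2]
ee_rot: [0.003, 0.007, 1.0, 0.001]
force: [-0.3, -0.2, -0.6]
grip_width: 1.001
```

Run:
```python
from m import *
c=cap('wrist');S=sense();print(S['eef_pos'].round(1),S['ee_rot'].round(4))
M=masks(c['img'])
for k,P in(('gold',[517,122,70]),('green',[510,240,70])):
    q,a=blob(M[k],proj(c,[P])[0]);w=ray(c,q,70)[:,:2].astype(np.float32)
    print(k,a,w.min(0),w.max(0),cv2.minEnclosingCircle(w))
```

```text
[594.2 177.9  95.1] [3.2e-03 7.4e-03 1.0e+00 5.0e-04]
gold 4757 [492.74103   98.073906] [542.19763 148.044  ] ((517.5333862304688, 123.72988891601562), 25.661245346069336)
green 4894 [485.92172 215.15474] [535.2288  264.39062] ((510.2024841308594, 239.20359802246094), 25.374731063842773)
```

Both tins are standing; gold is at (517.5,123).

Emit:
play_rows(
  plan=[
    [-25,-19,0,0,0,0,1],
    [-26,-19,-5,0,0,0,1],
    [-20,-14,-15,0,0,0,1],
    [0,0,-15,0,0,0,1],
    [0,0,0,0,0,0,1],
  ],
)

```text
time_s: 22.93
eef_pos: [515.3, 126.9, 57.2]
ee_rot: [0.002, 0.005, 1.0, 0.001]
force: [-0.5, 0.2, -0.4]
grip_width: 1.002
```

Emit:
play_rows(
  plan=[
    [0,0,0,0,0,0,1],
    [0,0,0,0,0,0,1],
  ],
)

```text
time_s: 23.1
eef_pos: [514.2, 127.9, 57.7]
ee_rot: [0.001, 0.005, 1.0, 0.001]
force: [0.5, 0.3, 0.2]
grip_width: 1.003
```

Emit:
play_rows(
  plan=[
    [2,-5,-10,0,0,0,1],
    [0,0,-20,0,0,0,1],
    [0,0,-20,0,0,0,1],
    [0,0,-15,0,0,0,1],
    [0,0,0,0,0,0,1],
  ],
)

```text
time_s: 23.52
eef_pos: [520.0, 123.6, -8.3]
ee_rot: [0.005, 0.003, 1.0, 0.001]
force: [-1.0, -0.1, -0.9]
grip_width: 1.002
```

Emit:
play_rows(
  plan=[
    [-3,0,-9,0,0.008,0,1],
    [0,0,0,0,0,0,0.4],
    [0,0,0,0,0,0,-0.5],
    [0,0,0,0,0,0,-1],
    [0,0,0,0,0,0,-1],
  ],
  grip_force=45,
)

```text
time_s: 23.93
eef_pos: [518.7, 123.7, -16.4]
ee_rot: [0.002, 0.003, 1.0, 0.001]
force: [-0.7, -0.4, -2.6]
grip_width: 0.571
```

Emit:
play_rows(
  plan=[
    [0,0,0,0,0,0,-1],
    [0,0,15,0,0,0,-1],
    [0,0,30,0,0,0,-1],
    [0,0,35,0,0,0,-1],
    [0,0,35,0,0,0,-1],
  ],
)

```text
time_s: 24.35
eef_pos: [513.1, 123.5, 96.2]
ee_rot: [-0.005, 0.003, 1.0, 0.001]
force: [1.6, -0.5, -2.5]
grip_width: 0.574
```

Gold is gripped and up. Move over the cup, with tin centre height aimed at about 175 mm.

Emit:
play_rows(
  plan=[
    [3,-20,12,0,0,0,-1],
    [6,-30,12,0,0,0,-1],
    [6,-30,0,0,0,0,-1],
    [7,-30,0,0,0,0,-1],
    [7,-30,0,0,0,0,-1],
  ],
)

```text
time_s: 24.77
eef_pos: [544.5, -16.0, 131.6]
ee_rot: [0.002, -0.002, 1.0, 0.001]
force: [0.1, -0.0, -2.3]
grip_width: 0.575
```

Emit:
play_rows(
  plan=[
    [7,-30,0,0,0,0,-1],
    [7,-30,0,0,0,0,-1],
    [7,-28,0,0,0,0,-1],
    [6,-20,0,0,0,0,-1],
    [3,-12,0,0,0,0,-1],
  ],
)

```text
time_s: 25.18
eef_pos: [574.6, -145.2, 132.2]
ee_rot: [0.003, -0.001, 1.0, 0.001]
force: [0.2, -1.2, -3.2]
grip_width: 0.576
```

Emit:
play_rows(
  plan=[
    [0,-6,0,0,0,0,-1],
    [0,0,0,0,0,0,-1],
    [0,0,0,0,0,0,-1],
  ],
)

```text
time_s: 25.43
eef_pos: [574.1, -152.6, 131.6]
ee_rot: [0.002, 0.001, 1.0, 0.001]
force: [0.4, -0.3, -2.8]
grip_width: 0.571
```

Emit:
play_rows(
  plan=[
    [3,-2,-9,0,0,0,-1],
    [0,0,0,0,0,0,-1],
    [0,0,0,0,0,0,-1],
  ],
)

```text
time_s: 25.68
eef_pos: [577.1, -151.5, 121.9]
ee_rot: [0.002, -0.001, 1.0, 0.001]
force: [0.2, -0.0, -2.5]
grip_width: 0.568
```

```bash
python3 wt.py
python3 - <<'E'
from m import *
c=cap('wrist');s=cap('side');k=cap('scene');S=sense();t=S['eef_pos'];print(t.round(1),S['dq'].round(4))
zl=t[2]+16.4+70
M=masks(c['img']);q,a=blob(M['gold'],proj(c,[[t[0]-1,t[1]+1,zl]])[0]);w=ray(c,q,zl)[:,:2];print('lid',a,w.min(0),w.max(0))
M=masks(s['img']);q,a=blob(M['white'],proj(s,[[578,-155,16]])[0]);print('cup disc side',a,ray(s,q,16)[:,:2].mean(0))
for n,im,P in(('side',s,0),('scene',k,0)):
    M=masks(im['img']);q,a=blob(M['gold'],proj(im,[[577,-154,zl]])[0]);w=ray(im,q,zl-5)[:,:2];print(n,'gold lid',a,w.mean(0))
    q,a=blob(M['green'],proj(im,[[510,240,65]])[0]);print(n,'green',a,ray(im,q,65)[:,:2].mean(0))
    q,a=blob(M['red'],proj(im,[[592,-319,15]])[0]);print(n,'spare',a,ray(im,q,15)[:,:2].mean(0))
E
```

```text
[ 577.1 -152.5  122.2] [ 2.3e-03 -4.0e-04  1.0e+00  1.2e-03] [-0.456  0.529  1.374  0.004  1.236 -2.029] 0.5740483754313807
F [-0.18 -0.03 -3.1 ] sd [0.25 0.56 0.52] tau [-51.64 -26.09] [0.38 0.31]
[ 577.1 -152.6  122.1] [-0.0006  0.001  -0.0007  0.0001 -0.0007  0.0004]
lid 9417 [ 549.27541933 -176.75912176] [ 591.34385027 -128.73841427]
cup disc side 86 [ 584.23131245 -141.60342482]
side gold lid 88 [ 561.3480856  -156.44609443]
side green 112 [511.32514191 228.77184231]
side spare 464 [ 592.11704041 -318.38227481]
scene gold lid 101 [ 581.03760102 -159.56589385]
scene green 219 [508.26289798 237.53568843]
scene spare 298 [ 588.89048997 -321.44661134]
```

The tin is still, weighs 3.1 N here (full), and is centred within about 3 mm of the pocket. The cup was never touched after seating. Handing in.

```bash
python3 -c "
from rig import ctrl
print(ctrl.finish_job())"
```

```text
the job is handed in; nothing more can be done
None
```

I seated the rim-up cup in the largest plate's pocket, weighed both tins, and handed in at about 26 s holding the gold tin above the cup. No verdict was reported.

- **Weights:** Gold read about 2.5 N on its first lift and 3.1 N at the end. Green read about 1.6 N. Gold is therefore the full tin, and green stands on the mat.
- **Last checks:** Gold was still and upright, about 3 mm from the pocket centre, with its centre about 176 mm up (about 10 cm of air). The spare cup had not moved.
- **Cup:** On release it was level, about 2.5–3 mm off the pocket centre and at seated height. At the end the tin partly hid it from the side camera, so I did not re-measure it then.
- **First grasp missed:** The finger tips sit about 40 mm above the reported TCP, which disagrees with the tool description. I found this in the pictures and corrected for it. The cup was not disturbed.
- **Not re-measured:** I did not measure the jar, tape or screwdriver again at the end. The arm kept clear of them.
- **Pictures:** I viewed 12 pictures, the maximum allowed.

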